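# Check the travel of a hand-truck brake lever

### The job

Check the red brake lever: with the outside of the fingers, press it in towards its bar until it comes up against its stop, ease it all the way back out without letting it snap, then press it in to the stop again and finish while still holding it there, so that the gap left to the bar can be gauged. Only press: do not grip or hook the lever, do not force it past a firm push against the stop, and do not touch the bar. Leave the blue-levered handle and everything else on the bench alone.

Things in the scene. Friction and masses are not known exactly. Their poses are not given: they have to be found in the camera images.
- red_handle: The hand-truck handle to be checked, bolted to a heavy, immovable work stand. Origin: on the bench under the stand; z up. Its y axis runs along the bar, its x axis points from the lever to the bar (roughly away from the robot). Base plate 100 (x) x 130 (y) x 12 mm centred at y = +20 mm; a 34 mm square post at y = +60 mm carries the bar.
- red_bar: The fixed bar of that handle (same origin and axes as red_handle): a level tube with a black rubber grip 29 mm across, from y = -113 to +110 mm, its axis 150 mm above the bench at x = 0. A black bracket at y = +47 to +73 mm reaches to x = -64 mm and holds the lever's pivot, 130 to 170 mm above the bench.
- red_lever (a joint): Swing of the red lever about its upright pivot (x = -54, y = +60 mm in red_handle): 0 = fully out (at rest), growing as it is pressed towards the bar. A hard stop at 0.30 rad leaves its end about 10 mm short of the grip. A spring pushes it out: at the press point 3 N to start it, 7 N at the stop, where force climbs steeply. Let go suddenly, it snaps back (over 5 rad/s).
- red_press (a point): Where to press: on the red lever's outer face (away from the bar), 105 mm from the pivot, at mid-height (150 mm above the bench). Moves with the lever, about 31 mm in all; its x axis points square into that face, towards the bar, its y axis along the lever to the pivot.
- red_tip (a point): Free end of the red lever, 160 mm from the pivot, at mid-height and mid-thickness. The lever is a straight level red blade 10 mm thick and 18 mm high, from the pivot towards the handle's -y; at rest it slants outward from the bar by 0.15 rad, at the stop inward by 0.15 rad.
- blue_handle: A second handle just like red_handle, on its own fixed stand, with a blue lever. Same origin and axes. Already checked; a bystander.
- blue_lever (a joint): Swing of the blue lever, 0 = fully out; same size, place and spring as the red one. To be left alone.
- wrench: Open-ended steel wrench lying flat; a loose bystander. Origin: centre of its underside.
- screwdriver: Screwdriver lying flat; a loose bystander. Origin: centre of its underside.
- offcut: Pine offcut 150 x 40 x 20 mm lying flat; a loose bystander. Origin: centre of its underside.
- gauge: Stepped aluminium gap gauge 90 x 30 mm, 26 mm high; a loose bystander. Origin: centre of its underside.
- glue: Yellow glue bottle, 60 mm across, 170 mm high, standing; a loose bystander. Origin: centre of its underside.
- tin: Closed green-banded tin, 70 mm across, 100 mm high, standing; a loose bystander. Origin: centre of its underside.
- mug: White mug, 76 mm across, 90 mm high, standing; a loose bystander. Origin: centre of its underside.

How it is judged:
On the way, in this order (a step that is already met when the one before it is completed fails the run):
1. the red lever is pressed in to its stop (value of joint red_lever above 0.28 rad and contact force between the fingers and red_lever above 1 N), for 0.2 s.
2. the red lever is let all the way back out (value of joint red_lever below 0.03 rad), for 0.1 s.
At the end, for the whole second after the job is handed in: The red lever stands still at its stop (joint above 0.28 rad of 0.30), held there by the fingers with more than 2 N and less than 40 N, with the bar untouched, the blue lever out (below 0.04 rad) and every loose thing within 20 mm of its start (value of joint red_lever above 0.28 rad and velocity of joint red_lever between -0.2 and 0.2 rad/s and contact force between the fingers and red_lever between 2 and 40 N and contact force between the fingers and red_bar below 0.5 N and value of joint blue_lever below 0.04 rad and distance of each of wrench, screwdriver, offcut, gauge, glue, tin, mug from where it was at the start of the episode below 0.02 m); the arm keeps its last pose, push and grip.
It fails at once if the red lever is forced (more than 50 N from the fingers) (contact force between the fingers and red_lever above 50 N).
It fails at once if the red lever snaps back (faster than 5 rad/s) (velocity of joint red_lever below -5 rad/s).
It fails at once if the fingers touch the red handle's bar (over 1 N), or grip, hook or press down on the red lever (they touch it while the grasp point is not on its outer side) (contact force between the fingers and red_bar above 1 N or (contact force between the fingers and red_lever above 1 N and x of the grasp point in the frame of red_press above -0.003 m)).
It fails at once if the blue lever is moved or its handle pushed (value of joint blue_lever above 0.04 rad or contact force between any of the arm, the fingers and blue_handle above 3 N).
It fails at once if a loose bystander is moved more than 20 mm or lifted (distance of any of wrench, screwdriver, offcut, gauge, glue, tin, mug from where it was at the start of the episode above 0.02 m).
It also fails if it takes over 35 s, if anything falls off the work surface, if the arm or the gripper's body presses on something with over 40 N, if the wrist force passes 120 N, or if a joint passes its speed limit or range.

### The arm

A 6-joint arm with a two-finger parallel gripper is mounted at the origin on the work surface. World frame = base frame: x ahead of the robot, y to its left, z up, the work surface at z = 0. Lengths are in m, angles in rad, forces in N, time in s.
With the tool pointing down it reaches from about 0.35 to 0.875 m from the base axis. Payload 15.5 kg.
Tool frame: the origin (TCP) lies midway between the tips of the shut fingers; the grasp point (between the pads) lies 19 mm behind it (arm.pinch_z is the distance from the TCP to the grasp point, in m); y points along the fingers, z is the direction in which the jaws open and shut, and the axes are right-handed (so a half turn about y gives the same grasp; the last joint's range is limited). The gripper opens to 85 mm and grips with 20 to 120 N. Pads are 22 mm wide; open, the fingers measure 114 mm over their backs; the gripper's body (76 mm by 85 mm) begins 54 mm behind the grasp point. The pads swing forward as they close: fully open they stand 13 mm farther back than shut.
Start: joints at [1.012, 0.494, 1.345, -0, 1.302, -0.096], TCP at [0.279, 0.559, 0.231] pointing down, gripper open.
Joint ranges: [-2.91, 2.91], [-0.82, 2.16], [0.22, 2.67], [-1.22, 4.37], [0.12, 2.79], [-3.08, 3.08]. Speed limits (rad/s): [1.89, 1.89, 2.57, 3.01, 3.01, 3.01].

### API

Orientations are given as a rotation vector (axis times angle).
In Python, from plant import readout, imaging, ticket, arm gives the robot as it stands.
- The arm moves only by the tool apply_moves, never from a script. Its argument "steps" is a list that holds one entry, the list of rows, each a list of 7 numbers: the shift along the world's x, y, z in m, then the turn, a rotation vector about the world's x, y, z in degrees, then the opening, from 0 (shut) to 1 (fully open). A call has 1 to 12 rows; each row is the pose to reach, as a shift and turn from the pose commanded when the call began; what a row does not reach only later rows make up. A row lasts 1/12 s, in which the tool goes at most 41.7 mm and 7.16 degrees, less where a joint would pass 70% of its speed; a pose out of reach is approached as far as the arm can. A call with a gripper value outside its range is refused whole. The fingers move at their own pace and stop on an object; the grip force is fixed at half the most. Time passes only in rows, so rows that repeat a pose let the fingers close. It gives the time, the measured TCP pose, the force and the opening at its end, in the units of the state.
- readout.read_state(): the state, without advancing time (a new reading comes with each control period).
- imaging.snapshot(name): name is "side" or "top"; returns the picture (480x640x3 uint8, red, green, blue); there is no depth.
- imaging.camera_model(name): a dict with "fx", "fy", "cx", "cy" (pixels), "view" (4x4, takes a point from world to camera coordinates). Camera axes: x right, y down, z forward; pixel columns grow to the right and rows downward; lengths in m; the calibration is good to about 2 mm. A picture is of the moment at which its call begins. camera_model takes no time and is no camera call.
- ticket.close_job(): hands the job in, once; it reports no verdict.
Trained networks look in the newest picture that a camera, given by its name, has taken for a name from the list of things; names that differ only in an ending like _2 or _b are one class to them, and where a whole thing is asked for, a point or a joint stands for the part that bears it (a point fixed in the world has none). Each returns a list of dicts, best first, with "conf" (0 to 1); they miss things now and then, are a little off and sometimes report something else, mostly with a low value. They report only what shows in the picture. A call takes as long as a camera call.
- imaging.regions_of(camera, name): "pixels" (480x640 bool, what is visible of it) and "rect" ([left, top, width, height] in pixels, round what is visible of it).
- imaging.pinpoint(camera, name): "at" ([row, column] in pixels: a listed point, or the origin of a listed thing).
The state is a dict: "t": time; "qpos": joint angles; "joint_vel": joint speeds; "effort": joint torques, N m; "eef_pos": TCP position; "tcp_rot": TCP orientation; "force": force on the tool from outside, world axes, zero at the start; "moment": the same for the moment, N m; "finger_gap": opening from 0.0 (shut) to 1.0 (fully open).
Only numpy, scipy, OpenCV 4.12 (cv2) and the standard library are available. Lean on these libraries where they do the work, as an engineer would, in place of code of your own. Each camera call takes 0.05 s, during which the arm holds its last target.

## Working session

There is one attempt and no reset: what is moved stays moved. The work goes in short steps, Python scripts to look and compute and a tool call to move; the robot and the scene stay as the last step left them, time stands still between calls to the robot, and variables do not carry over. Pictures are saved under pics/ and viewed, and the job is handed in when it is done.

Besides the shell and the picture viewer there is one more tool, called in YAML: its name, and indented under it one key for each argument. apply_moves: Moves the arm, as the interface text tells. Its arguments: {"type":"object","properties":{"steps":{"type":"array"}},"required":["steps"]}

```bash
ls; mkdir -p pics; python3 - <<'E'
from plant import readout, imaging, ticket, arm
import cv2
s=readout.read_state(); print(s)
print([a for a in dir(arm) if a[0]!='_'])
for c in ("side","top"):
    im=imaging.snapshot(c); cv2.imwrite(f"pics/{c}0.png",im[:,:,::-1])
    print(c,imaging.camera_model(c))
    for n in ("red_press","red_tip","red_handle","blue_handle"):
        try:
            print(n,[(d['at'],round(d['conf'],2)) for d in imaging.pinpoint(c,n)])
        except Exception as e: print(n,e)
print(readout.read_state()['t'])
E
```

```text
pics
{'t': 0.0, 'qpos': array([ 1.01249091e+00,  4.94202139e-01,  1.34615953e+00,  8.23369762e-06,
        1.30251079e+00, -9.55244235e-02]), 'joint_vel': array([-0.00024882,  0.0008704 ,  0.00013075,  0.00143632,  0.00042238,
        0.0013129 ]), 'effort': array([-5.52571291e-04, -8.82164454e+01, -3.83872747e+01, -1.29880032e-04,
        9.85391991e-03, -2.18310021e-06]), 'eef_pos': array([0.27883049, 0.55893164, 0.23067885]), 'tcp_rot': array([-1.54137881,  0.36327257, -0.36261027]), 'force': array([-0.19596336,  0.06537128,  0.22133974]), 'moment': array([-0.04443884, -0.04809893,  0.05492005]), 'finger_gap': 1.0012971609218404}
['PlanningError', 'pinch_z']
side {'fx': 475.40723626782426, 'fy': 475.40723626782426, 'cx': 321.9206314234805, 'cy': 232.0347453375946, 'view': array([[ 0.77310298, -0.63427107,  0.0034626 , -0.44064839],
       [-0.41190282, -0.50619822, -0.75769349,  0.32794111],
       [ 0.48233582,  0.58434884, -0.6526014 ,  0.95845969],
       [ 0.        ,  0.        ,  0.        ,  1.        ]])}
red_press [([194.9, 249.4], 0.52), ([229.5, 367.2], 0.43), ([278.1, 424.5], 0.3)]
red_tip [([208.4, 254.5], 0.64)]
red_handle [([224.3, 277.4], 0.79)]
blue_handle [([310.9, 366.5], 0.96)]
top {'fx': 573.4256318083332, 'fy': 573.4256318083332, 'cx': 311.47481920168, 'cy': 249.23129599477477, 'view': array([[-0.0086128 , -0.99940899, -0.03327896,  0.02517469],
       [-0.99300325,  0.01246776, -0.117427  ,  0.59025822],
       [ 0.11777251,  0.03203474, -0.99252376,  1.23560948],
       [ 0.        ,  0.        ,  0.        ,  1.        ]])}
red_press [([293.5, 223.7], 0.84)]
red_tip [([304.0, 248.1], 0.86), ([262.2, 395.8], 0.41)]
red_handle [([259.9, 227.8], 0.59)]
blue_handle [([264.6, 393.2], 0.67), ([172.6, 305.0], 0.22)]
0.5
```

View pics/side0.png

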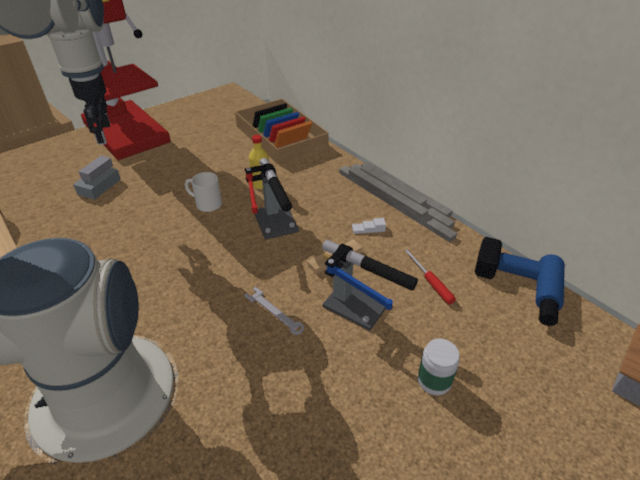

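View pics/top0.png

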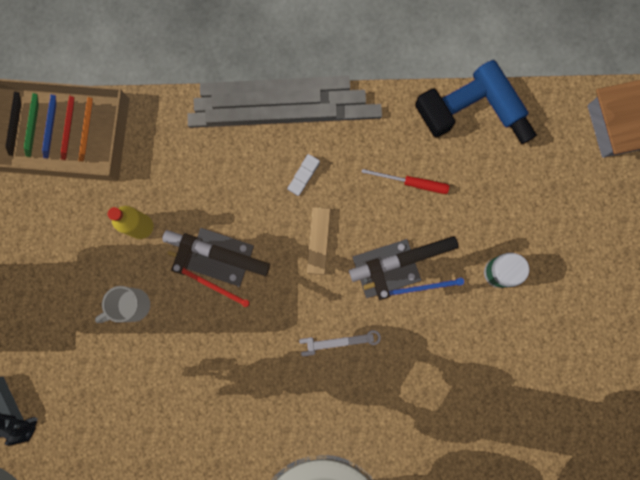

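```bash
cat > h.py <<'E'
import numpy as np, cv2
from plant import imaging
CM={c:imaging.camera_model(c) for c in("side","top")}
def proj(c,P):
    m=CM[c]; P=np.atleast_2d(P); V=m['view']; q=P@V[:3,:3].T+V[:3,3]
    return np.c_[m['fx']*q[:,0]/q[:,2]+m['cx'], m['fy']*q[:,1]/q[:,2]+m['cy']]
def H2W(p,pts):
    x,y,a=p; pts=np.atleast_2d(pts); c,s=np.cos(a),np.sin(a)
    return np.c_[x+c*pts[:,0]-s*pts[:,1], y+s*pts[:,0]+c*pts[:,1], pts[:,2]]
def leverpt(r,off,z,q=0.):
    # angle: rest slants outward (-x) by .15
    a=0.15-q; d=np.array([-np.sin(a),-np.cos(a)]); n=np.array([np.cos(a),-np.sin(a)]) # n toward bar
    b=np.array([-.054,.060])+r*d+off*n
    return np.array([b[0],b[1],z])
def unproj(c,u,v,z):
    m=CM[c];V=m['view'];R=V[:3,:3];C=-R.T@V[:3,3]
    d=R.T@np.array([(u-m['cx'])/m['fx'],(v-m['cy'])/m['fy'],1]); return C+d*(z-C[2])/d[2]
E
python3 - <<'E'
from h import *
from scipy.optimize import least_squares
obs=[]
masks={}
for c in("top","side"):
    im=imaging.snapshot(c)
    r=imaging.regions_of(c,"red_lever")
    for d in r: print(c,d['conf'],d['rect'],d['pixels'].sum())
    hsv=cv2.cvtColor(im,cv2.COLOR_RGB2HSV)
    red=(((hsv[...,0]<8)|(hsv[...,0]>172))&(hsv[...,1]>150)&(hsv[...,2]>50)).astype(np.uint8)
    n,l,st,ce=cv2.connectedComponentsWithStats(red)
    for i in range(1,n):
        if st[i,4]>30: print(st[i],ce[i])
    masks[c]=red
    for nme in("red_handle","red_bar"):
        print(nme,[(d['rect'],round(d['conf'],2)) for d in imaging.regions_of(c,nme)])
E
```

```text
top 0.94 [185.2, 271.5, 65.3, 36.6] 424
top 0.52 [162.1, 231.6, 109.8, 73.9] 3894
top 0.33 [362.1, 169.7, 85.3, 23.6] 505
[ 61  96  13  64 398] [ 66.88190955 126.85427136]
[404 176  46  18 453] [427.03090508 184.62472406]
[108 207  14  13 140] [114.4        213.35714286]
[182 268  67  39 410] [215.79268293 287.71219512]
red_handle [([163.1, 230.0, 109.2, 76.1], 0.94)]
red_bar [([162.5, 231.9, 109.2, 44.6], 0.88)]
side 0.68 [244.6, 177.8, 12.7, 32.7] 153
[103   0  23  23 418] [113.34688995  10.67703349]
[ 100   61   70   99 3819] [129.43414506 113.6690233 ]
[ 82 114   6  13  35] [ 84.28571429 118.97142857]
[269 116  36  26 281] [284.0747331 126.8683274]
[252 134  10   9  70] [256.3        138.32857143]
[246 173  12  41 200] [251.565 193.045]
[424 271  32  33 384] [439.79947917 287.70572917]
red_handle [([246.9, 159.7, 50.7, 78.8], 0.97), ([306.0, 242.1, 56.5, 30.8], 0.4)]
red_bar [([246.0, 159.6, 46.2, 51.2], 0.72), ([249.0, 174.6, 7.4, 41.7], 0.42), ([353.4, 218.0, 29.5, 14.0], 0.32), ([183.4, 173.9, 37.6, 39.0], 0.17)]
```

```bash
cat > fit.py <<'E'
from h import *
from scipy.optimize import minimize
ims={};T={}
for c,ctr in(("top",(215,287)),("side",(251,193))):
    im=imaging.snapshot(c); ims[c]=im
    hsv=cv2.cvtColor(im,cv2.COLOR_RGB2HSV)
    red=(((hsv[...,0]<8)|(hsv[...,0]>172))&(hsv[...,1]>130)&(hsv[...,2]>45)).astype(np.uint8)
    n,l,st,ce=cv2.connectedComponentsWithStats(red)
    i=1+np.argmin(np.linalg.norm(ce[1:]-ctr,axis=1))
    T[c]=(l==i).astype(np.uint8)
S=8
def lev(p,c,r0,q=0):
    P=[leverpt(r,o,z,q) for r in(r0,.16) for o in(-.005,.005) for z in(.141,.159)]
    return cv2.convexHull(proj(c,H2W(p,P)).astype(np.float32))[:,0]
def soft(poly):
    m=np.zeros((480*4,640*4),np.uint8)
    cv2.fillPoly(m,[np.round((poly+.5)*4*256-128).astype(np.int32)],1,shift=8)
    return cv2.resize(m.astype(np.float32),(640,480),interpolation=cv2.INTER_AREA)
def cost(v):
    e=0
    for c in T:
        m=soft(lev(v[:3],c,v[3])); e+=np.abs(m-T[c]).sum()/T[c].sum()
    return e
t=unproj("top",248,304,.15);pv=unproj("top",178,268,.15)
print(t,pv)
d=t-pv; a0=np.arctan2(d[1],d[0])-np.arctan2(-np.cos(.15),-np.sin(.15))
o=pv[:2]-H2W((0,0,a0),[[-.054,.06,0]])[0,:2]
v0=np.array([*o,(a0+np.pi)%(2*np.pi)-np.pi,.02])
best=None
for k in range(4):
    sim=np.array([v0]+[v0+s for s in np.diag([.008,.008,.06,.01])*(1 if k%2 else -1)])
    r=minimize(cost,v0,method="Nelder-Mead",options=dict(initial_simplex=sim,xatol=1e-5,fatol=1e-4,maxiter=300)); v0=r.x
    print(r.x,r.fun)
p=r.x[:3]; np.save("p.npy",p)
for nme,P in(("press",leverpt(.105,-.005,.15)),("tip",leverpt(.16,0,.15)),("org",np.zeros(3))):
    w=H2W(p,P)[0]; print(nme,w,[proj(c,w)[0][::-1].round(1) for c in T])
for c in T:
    im=ims[c].copy()
    cv2.polylines(im,[np.round(lev(p,c,r.x[3])).astype(int)],True,(0,255,0))
    for z in(.0,.012): cv2.polylines(im,[np.round(proj(c,H2W(p,[[-.05,-.045,z],[.05,-.045,z],[.05,.085,z],[-.05,.085,z]]))).astype(int)],True,(0,255,255))
    cv2.polylines(im,[np.round(proj(c,H2W(p,[[0,-.113,.15],[0,.11,.15]]))).astype(int)],False,(255,0,255))
    x,y=(130,190) if c=="top" else(180,120)
    cv2.imwrite(f"pics/fit_{c}.png",cv2.resize(im[y:y+140,x:x+160,::-1],None,fx=4,fy=4))
E
python3 fit.py
```

```text
[0.46820487 0.143141   0.15      ] [0.54203926 0.28562783 0.15      ]
[ 0.57461456  0.21187783 -0.32743826  0.009926  ] 0.6804503710791636
[ 0.5751893   0.21254643 -0.32537591  0.0088273 ] 0.6706774528566094
[ 0.57502084  0.21185457 -0.33072926  0.01053011] 0.6671810819641524
[ 0.57508439  0.21179144 -0.33132479  0.01039306] 0.6490253337378641
press [0.49049702 0.19533878 0.15      ] [array([293.1, 222.1]), array([198. , 249.4])]
tip [0.46946647 0.14427298 0.15      ] [array([303.4, 247.4]), array([210.9, 253.5])]
org [0.57508439 0.21179144 0.        ] [array([258.8, 227.7]), array([226.4, 276.3])]
```

View pics/fit_top.png

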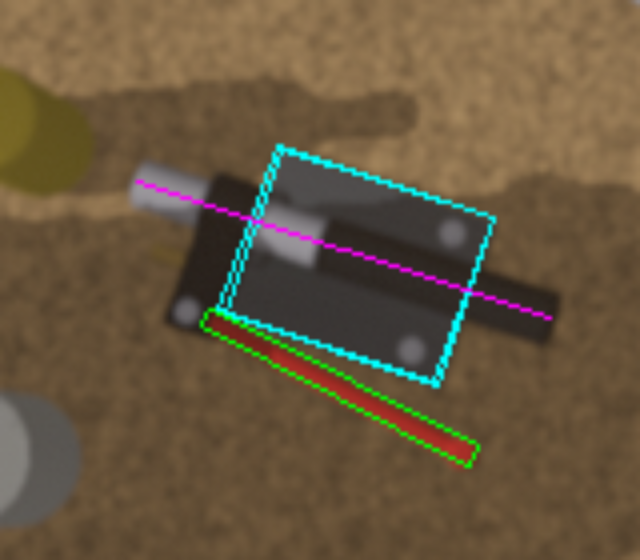

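View pics/fit_side.png

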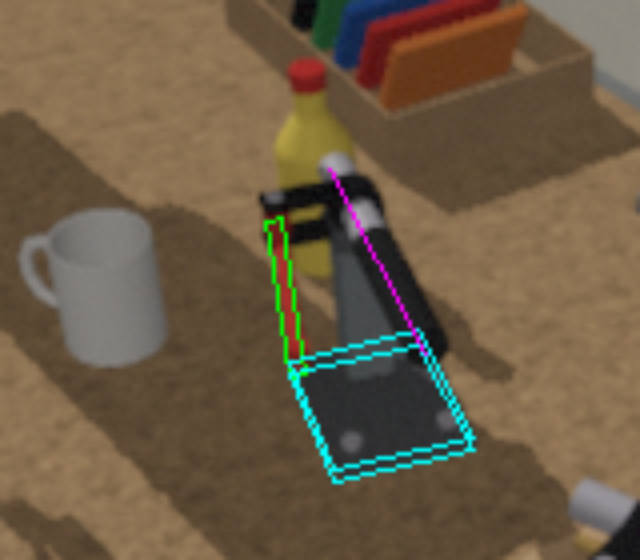

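```bash
python3 - <<'E'
from h import *
from plant import readout,arm
from scipy.spatial.transform import Rotation as R
s=readout.read_state(); M=R.from_rotvec(s['tcp_rot']).as_matrix(); print(M.round(3),arm.pinch_z,s['t'])
z=M[:,2]; a=np.degrees(np.arctan2(z[1],z[0])); h=np.degrees(np.load('p.npy')[2])
print("jaw yaw",a,"handle x",h,"turn to jaw||y",[(h+90+k-a+180)%360-180 for k in(0,180)],"jaw||x",[(h+k-a+180)%360-180 for k in(0,180)])
p=np.load('p.npy')
print(s['qpos'])
for nm in("mug","glue"):
    d=imaging.pinpoint("top",nm)[0]; print(nm,unproj("top",d['at'][1],d['at'][0],0),d['conf'])
for off in(.06,.03,.011): print(off,H2W(p,leverpt(.105,-.005,.15)-np.array([off,0,0]))-s['eef_pos'])
E
```

```text
[[ 0.895  0.     0.446]
 [-0.446  0.     0.895]
 [ 0.    -1.     0.   ]] 0.0187 1.0
jaw yaw 63.4846060323375 handle x -18.983512191494224 turn to jaw||y [np.float64(7.531881776168262), np.float64(-172.46811822383177)] jaw||x [np.float64(-82.46811822383172), np.float64(97.53188177616829)]
[ 1.01251393e+00  4.93587018e-01  1.34547939e+00  2.65817606e-06
  1.30248957e+00 -9.55021730e-02]
mug [0.47550389 0.41633048 0.        ] 0.96
glue [0.6539713  0.41606577 0.        ] 0.56
0.06 [[ 0.15473047 -0.34441787 -0.08129204]]
0.03 [[ 0.18309884 -0.35417675 -0.08129204]]
0.011 [[ 0.20106547 -0.36035738 -0.08129204]]
```

apply_moves:
  steps:
    - [[0.013,-0.029,0,0,0,0.7,0],[0.026,-0.058,0,0,0,1.4,0],[0.04,-0.09,0,0,0,2,0],[0.054,-0.12,0,0,0,3,0],[0.068,-0.151,0,0,0,4,0],[0.082,-0.182,0,0,0,5,0],[0.096,-0.213,0,0,0,6,0],[0.11,-0.244,0,0,0,7,0],[0.124,-0.275,0,0,0,7.5,0],[0.138,-0.306,0,0,0,7.5,0],[0.15,-0.333,0,0,0,7.5,0],[0.155,-0.344,0,0,0,7.5,0]]

```text
t: 2.1
eef_pos: [0.4352, 0.2124, 0.2315]
tcp_rot: [-1.555, 0.261, -0.262]
force: [0.9, 0.3, 0.3]
finger_gap: 0.001
```

apply_moves:
  steps:
    - [[0,0,-0.02,0,0,0,0],[0,0,-0.04,0,0,0,0],[0,0,-0.06,0,0,0,0],[0,0,-0.08,0,0,0,0],[0,0,-0.095,0,0,0,0],[0,0,-0.1,0,0,0,0],[0,0,-0.1,0,0,0,0]]

```text
t: 2.68
eef_pos: [0.4335, 0.2151, 0.1305]
tcp_rot: [-1.556, 0.262, -0.259]
force: [-1.5, 0.1, 0.1]
finger_gap: 0.002
```

```bash
cat > look.py <<'E'
import sys
from h import *
from plant import readout
from scipy.spatial.transform import Rotation as R
k=sys.argv[1]; p=np.load('p.npy'); s=readout.read_state(); e=s['eef_pos']
c,sn=np.cos(p[2]),np.sin(p[2])
d=e[:2]-p[:2]; loc=[c*d[0]+sn*d[1],-sn*d[0]+c*d[1]]
pr=leverpt(.105,-.005,.15)
print("t",s['t'],"eef",e.round(4),"local",np.round(loc,4),"press local",pr.round(4),"F",s['force'].round(2),"Fx",round(c*s['force'][0]+sn*s['force'][1],2),"gap",s['finger_gap'])
print("z yaw",np.degrees(np.arctan2(*R.from_rotvec(s['tcp_rot']).as_matrix()[[1,0],2])))
for cam,(x,y) in(("top",(130,190)),("side",(180,100))):
    im=imaging.snapshot(cam); cv2.imwrite(f"pics/{k}_{cam}.png",cv2.resize(im[y:y+150,x:x+160,::-1],None,fx=4,fy=4,interpolation=cv2.INTER_CUBIC))
E
python3 look.py a
```

```text
t 2.6833 eef [0.4335 0.2151 0.1305] local [-0.135 -0.043] press local [-0.0746 -0.0431  0.15  ] F [-1.5   0.15  0.12] Fx -1.47 gap 0.0017483360799310046
z yaw 70.98443555376102
```

View pics/a_top.png

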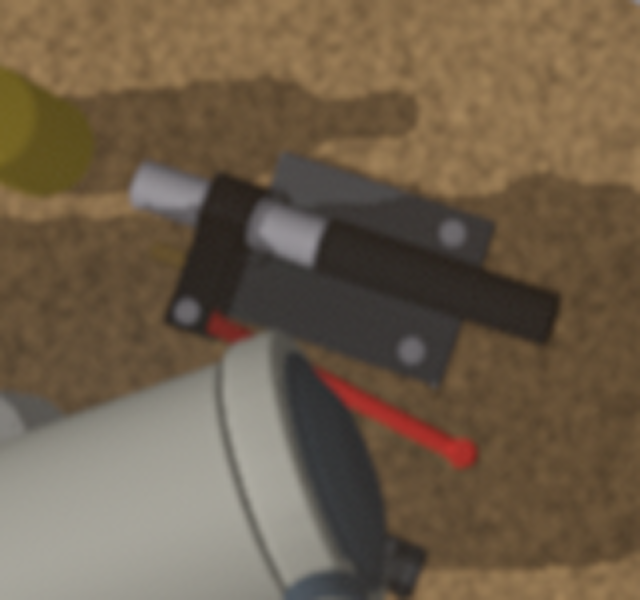

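View pics/a_side.png

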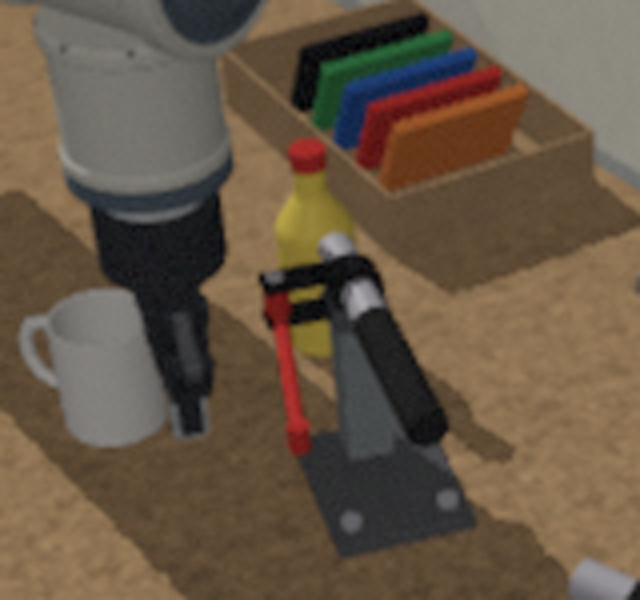

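apply_moves:
  steps:
    - [[0.0095,-0.0033,0,0,0,0,0],[0.019,-0.0065,0,0,0,0,0],[0.0284,-0.0098,0,0,0,0,0],[0.0331,-0.0114,0,0,0,0,0],[0.0378,-0.013,0,0,0,0,0],[0.0426,-0.0146,0,0,0,0,0],[0.0473,-0.0163,0,0,0,0,0],[0.052,-0.0179,0,0,0,0,0],[0.0568,-0.0195,0,0,0,0,0],[0.0568,-0.0195,0,0,0,0,0],[0.0568,-0.0195,0,0,0,0,0]]

```text
t: 3.7
eef_pos: [0.4904, 0.1956, 0.1311]
tcp_rot: [-1.555, 0.261, -0.26]
force: [-5.3, -0.7, 0.4]
finger_gap: 0.004
```

```bash
python3 look.py b
```

```text
t 3.7 eef [0.4904 0.1956 0.1311] local [-0.0748 -0.0429] press local [-0.0746 -0.0431  0.15  ] F [-5.28 -0.7   0.41] Fx -4.76 gap 0.0035466264494996708
z yaw 70.9735540242778
```

View pics/b_side.png

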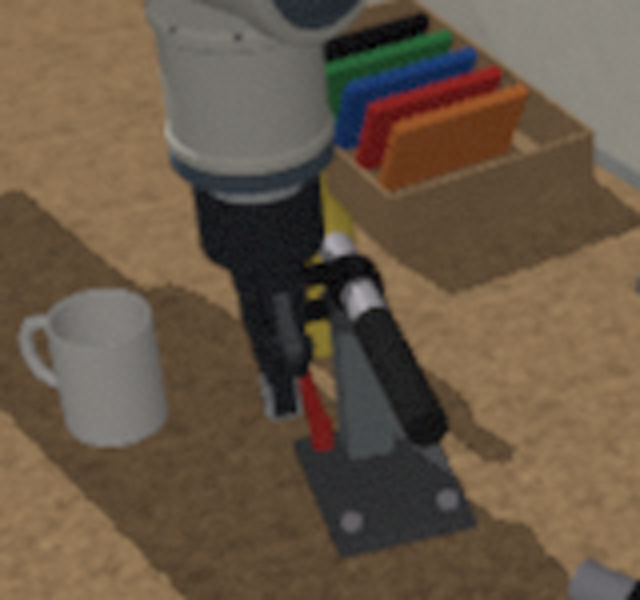

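View pics/b_top.png

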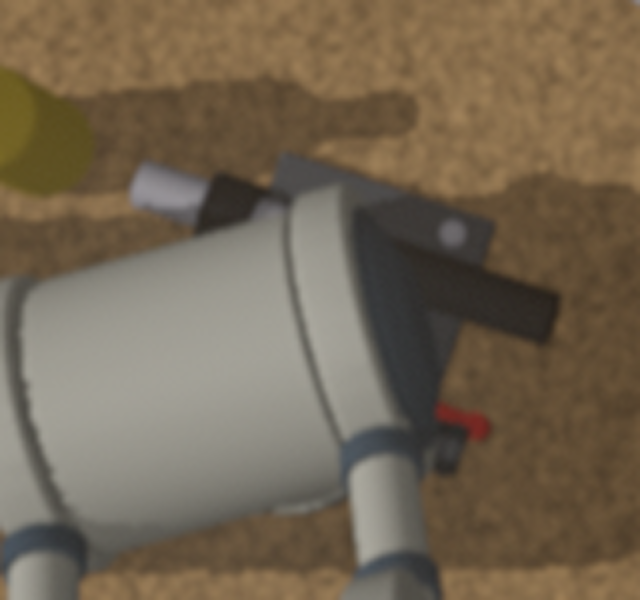

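apply_moves:
  steps:
    - [[0.0038,-0.0013,0,0,0,0,0],[0.0076,-0.0026,0,0,0,0,0],[0.0104,-0.0036,0,0,0,0,0],[0.0114,-0.0039,0,0,0,0,0],[0.0114,-0.0039,0,0,0,0,0],[0.0114,-0.0039,0,0,0,0,0]]

```text
t: 4.3
eef_pos: [0.5014, 0.1917, 0.1311]
tcp_rot: [-1.556, 0.261, -0.259]
force: [-6.7, -2.0, 1.0]
finger_gap: 0.002
```

apply_moves:
  steps:
    - [[0.001,-0.0003,0,0,0,0,0],[0.0019,-0.0007,0,0,0,0,0],[0.0019,-0.0007,0,0,0,0,0]]

```text
t: 4.55
eef_pos: [0.5033, 0.1911, 0.1311]
tcp_rot: [-1.556, 0.261, -0.259]
force: [-7.1, -1.8, 0.0]
finger_gap: -0.003
```

```bash
python3 look.py c
```

```text
t 4.55 eef [0.5033 0.1911 0.1311] local [-0.0611 -0.0429] press local [-0.0746 -0.0431  0.15  ] F [-7.08 -1.81  0.01] Fx -6.11 gap -0.0025653423940397435
z yaw 70.99717875410994
```

View pics/c_side.png

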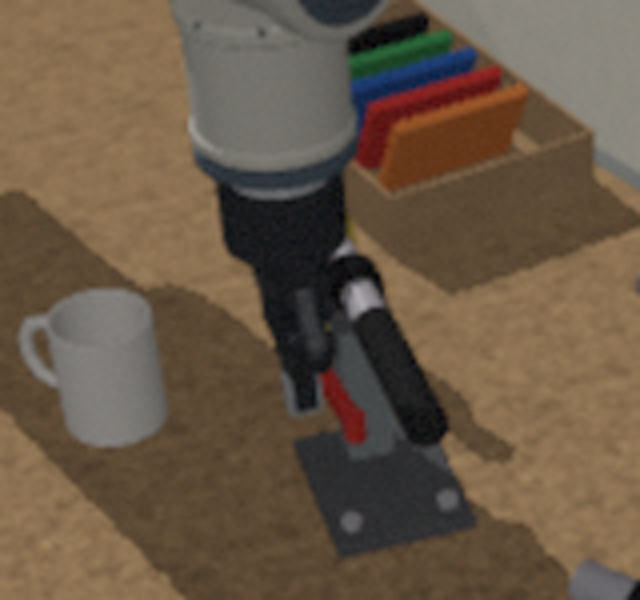

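View pics/c_top.png

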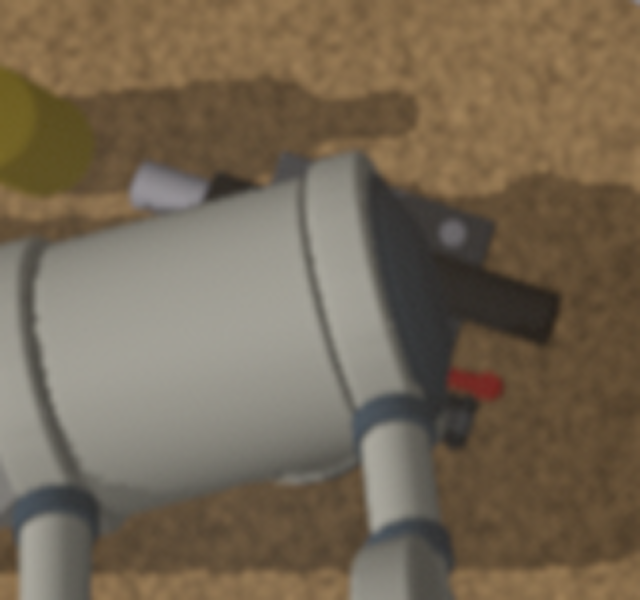

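```bash
python3 - <<'E'
from h import *
p=np.load('p.npy')
for q in(0,.1,.15,.2,.25,.3):
    w=H2W(p,leverpt(.16,0,.15,q)); s=proj("side",w)[0];t=proj("top",w)[0]
    print(q,"side crop",(s-[180,100])*4,"top crop",(t-[130,190])*4)
E
```

```text
0 side crop [293.81259753 443.52516732] top crop [469.75616264 453.48691568]
0.1 side crop [319.58977478 439.53907723] top crop [483.19003443 424.21662676]
0.15 side crop [332.23806356 436.98030156] top crop [488.7960908  409.15630394]
0.2 side crop [344.67265429 434.05741122] top crop [493.6437211  393.86471489]
0.25 side crop [356.85492355 430.78187096] top crop [497.72211027 378.38158645]
0.3 side crop [368.74766998 427.1663949 ] top crop [501.02251219 362.74697822]
```

apply_moves:
  steps:
    - [[0.001,-0.0003,0,0,0,0,0],[0.0019,-0.0007,0,0,0,0,0],[0.0028,-0.001,0,0,0,0,0],[0.0028,-0.001,0,0,0,0,0]]

```text
t: 4.98
eef_pos: [0.5061, 0.1902, 0.1311]
tcp_rot: [-1.555, 0.261, -0.259]
force: [-7.3, 0.1, 0.1]
finger_gap: 0.002
```

apply_moves:
  steps:
    - [[0.001,-0.0003,0,0,0,0,0],[0.0019,-0.0007,0,0,0,0,0],[0.0019,-0.0007,0,0,0,0,0]]

```text
t: 5.23
eef_pos: [0.5081, 0.1897, 0.1311]
tcp_rot: [-1.555, 0.261, -0.259]
force: [-6.8, 1.4, -0.3]
finger_gap: 0.001
```

apply_moves:
  steps:
    - [[0.0005,-0.0002,0,0,0,0,0],[0.001,-0.0003,0,0,0,0,0],[0.001,-0.0003,0,0,0,0,0]]

```text
t: 5.48
eef_pos: [0.509, 0.1894, 0.1311]
tcp_rot: [-1.555, 0.261, -0.259]
force: [-7.0, 2.4, -1.4]
finger_gap: 0.002
```

```bash
python3 look.py d
```

```text
t 5.4833 eef [0.509  0.1894 0.1311] local [-0.0552 -0.0427] press local [-0.0746 -0.0431  0.15  ] F [-6.96  2.38 -1.41] Fx -7.36 gap 0.0024372347910039645
z yaw 71.00156420653228
```

View pics/d_side.png

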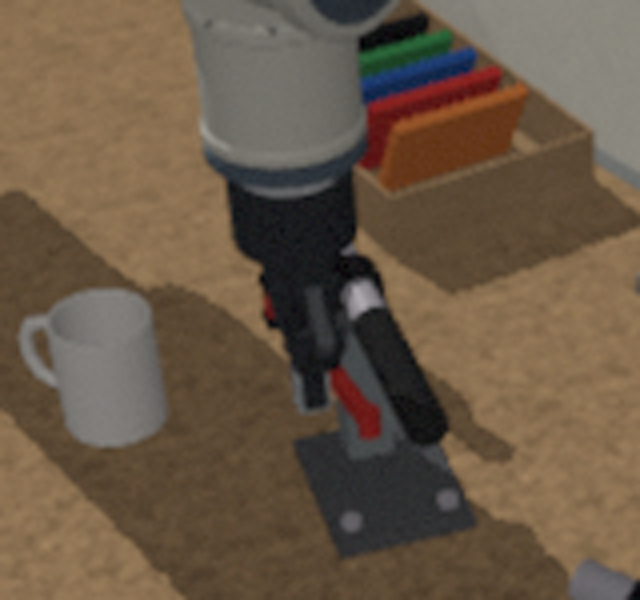

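View pics/d_top.png

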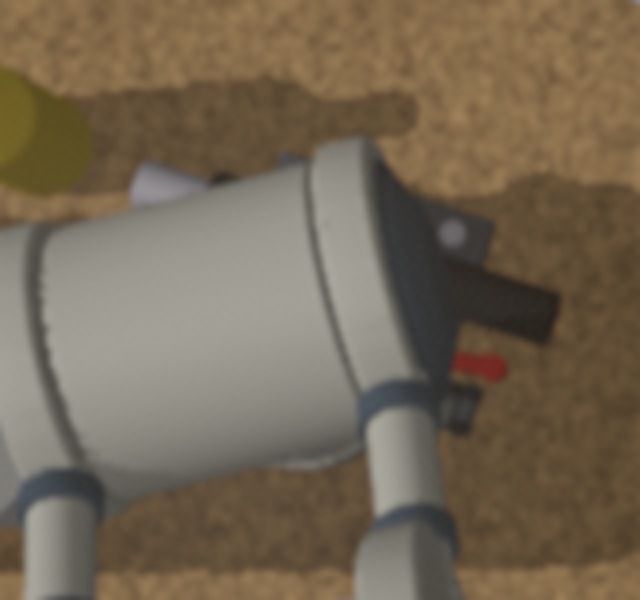

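apply_moves:
  steps:
    - [[0.0005,-0.0002,0,0,0,0,0],[0.0009,-0.0003,0,0,0,0,0],[0.0009,-0.0003,0,0,0,0,0]]

```text
t: 5.83
eef_pos: [0.5096, 0.1892, 0.1311]
tcp_rot: [-1.555, 0.262, -0.259]
force: [-8.6, 3.0, 1.8]
finger_gap: 0.003
```

apply_moves:
  steps:
    - [[0.0005,-0.0002,0,0,0,0,0],[0.0005,-0.0002,0,0,0,0,0]]

```text
t: 6.0
eef_pos: [0.5097, 0.1892, 0.131]
tcp_rot: [-1.555, 0.262, -0.258]
force: [-10.3, 4.4, 2.1]
finger_gap: 0.001
```

apply_moves:
  steps:
    - [[0.0005,-0.0002,0,0,0,0,0],[0.0005,-0.0002,0,0,0,0,0],[0.0005,-0.0002,0,0,0,0,0]]

```text
t: 6.25
eef_pos: [0.5098, 0.1891, 0.131]
tcp_rot: [-1.555, 0.263, -0.258]
force: [-13.5, 6.7, 2.9]
finger_gap: 0.002
```

apply_moves:
  steps:
    - [[0.0005,-0.0002,0,0,0,0,0],[0.0005,-0.0002,0,0,0,0,0],[0.0005,-0.0002,0,0,0,0,0],[0.0005,-0.0002,0,0,0,0,0]]

```text
t: 6.58
eef_pos: [0.5099, 0.189, 0.131]
tcp_rot: [-1.555, 0.263, -0.257]
force: [-15.3, 8.1, 4.8]
finger_gap: -0.001
```

```bash
python3 look.py e
```

```text
t 6.5833 eef [0.5099 0.189  0.131 ] local [-0.0542 -0.0427] press local [-0.0746 -0.0431  0.15  ] F [-15.31   8.14   4.81] Fx -17.13 gap -0.0014612281782621468
z yaw 71.00959561438653
```

View pics/e_side.png

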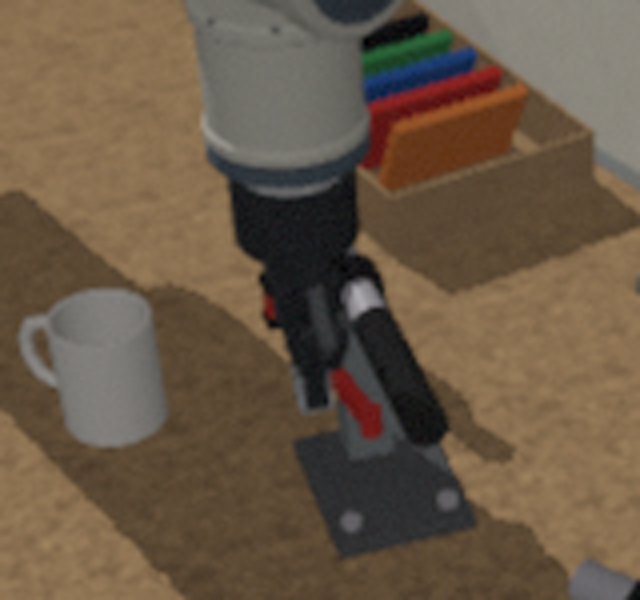

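apply_moves:
  steps:
    - [[-0.0019,0.0007,0,0,0,0,0],[-0.0047,0.0016,0,0,0,0,0],[-0.0085,0.0029,0,0,0,0,0],[-0.0123,0.0042,0,0,0,0,0],[-0.0161,0.0055,0,0,0,0,0],[-0.0199,0.0068,0,0,0,0,0],[-0.0236,0.0081,0,0,0,0,0],[-0.0274,0.0094,0,0,0,0,0],[-0.0312,0.0107,0,0,0,0,0],[-0.0341,0.0117,0,0,0,0,0],[-0.0378,0.013,0,0,0,0,0],[-0.0426,0.0146,0,0,0,0,0]]

```text
t: 7.68
eef_pos: [0.4699, 0.2029, 0.1314]
tcp_rot: [-1.555, 0.26, -0.261]
force: [-0.8, 0.7, 0.8]
finger_gap: -0.0
```

apply_moves:
  steps:
    - [[0,0,0,0,0,0,0],[0,0,0,0,0,0,0],[0,0,0,0,0,0,0]]

```text
t: 7.93
eef_pos: [0.4699, 0.2028, 0.1314]
tcp_rot: [-1.555, 0.26, -0.261]
force: [-0.2, -0.0, -0.3]
finger_gap: 0.0
```

```bash
python3 look.py f
```

```text
t 7.9333 eef [0.4699 0.2028 0.1314] local [-0.0966 -0.0427] press local [-0.0746 -0.0431  0.15  ] F [-0.17 -0.02 -0.29] Fx -0.15 gap 6.106752155965225e-05
z yaw 70.98524062844383
```

View pics/f_side.png

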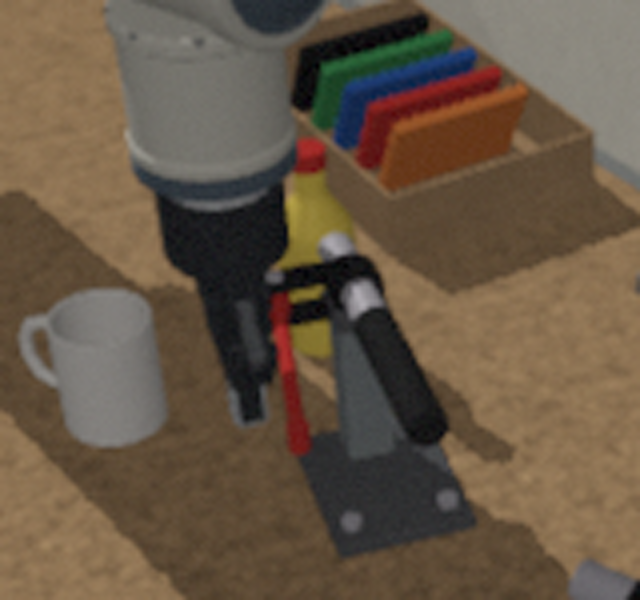

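View pics/f_top.png

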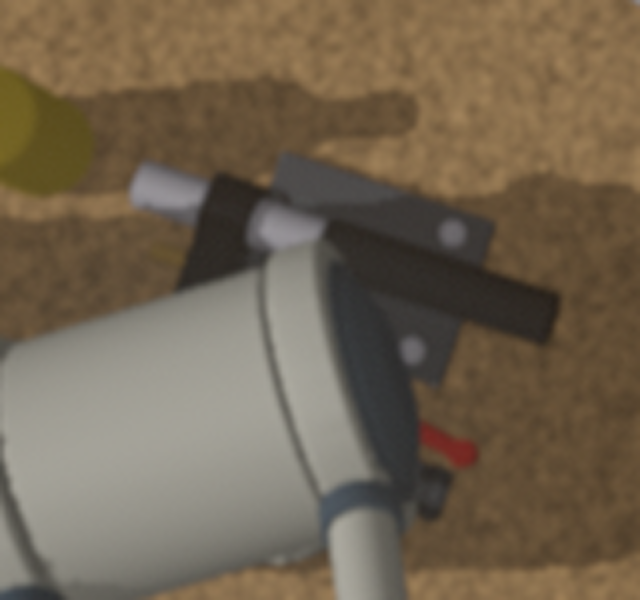

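The lever is back at its rest position (tip at crop (465,453), same as at the start) and the force reads about 0. Now I'll press it in again.

apply_moves:
  steps:
    - [[0.0047,-0.0016,0,0,0,0,0],[0.0095,-0.0033,0,0,0,0,0],[0.0142,-0.0049,0,0,0,0,0],[0.019,-0.0065,0,0,0,0,0],[0.0236,-0.0081,0,0,0,0,0],[0.0284,-0.0098,0,0,0,0,0],[0.0322,-0.0111,0,0,0,0,0],[0.035,-0.012,0,0,0,0,0],[0.0378,-0.013,0,0,0,0,0],[0.0397,-0.0136,0,0,0,0,0],[0.0407,-0.014,0,0,0,0,0],[0.0407,-0.014,0,0,0,0,0]]

```text
t: 9.03
eef_pos: [0.5095, 0.1888, 0.1309]
tcp_rot: [-1.555, 0.263, -0.259]
force: [-8.7, 2.8, 3.4]
finger_gap: -0.001
```

apply_moves:
  steps:
    - [[0.0005,-0.0002,0,0,0,0,0],[0.001,-0.0003,0,0,0,0,0],[0.0015,-0.0005,0,0,0,0,0],[0.0019,-0.0006,0,0,0,0,0],[0.0019,-0.0006,0,0,0,0,0],[0.0019,-0.0006,0,0,0,0,0]]

```text
t: 9.53
eef_pos: [0.5099, 0.1886, 0.1308]
tcp_rot: [-1.555, 0.264, -0.257]
force: [-17.6, 9.1, 7.6]
finger_gap: -0.007
```

```bash
python3 look.py g; python3 look.py g2
```

```text
t 9.5333 eef [0.5099 0.1886 0.1308] local [-0.0541 -0.0431] press local [-0.0746 -0.0431  0.15  ] F [-17.62   9.07   7.65] Fx -19.61 gap -0.006898000482152107
z yaw 70.98048264783847
t 9.6333 eef [0.5099 0.1886 0.1308] local [-0.0541 -0.0431] press local [-0.0746 -0.0431  0.15  ] F [-17.55   8.23   7.13] Fx -19.27 gap -0.0007012196688620224
z yaw 70.98260789920552
```

View pics/g_side.png

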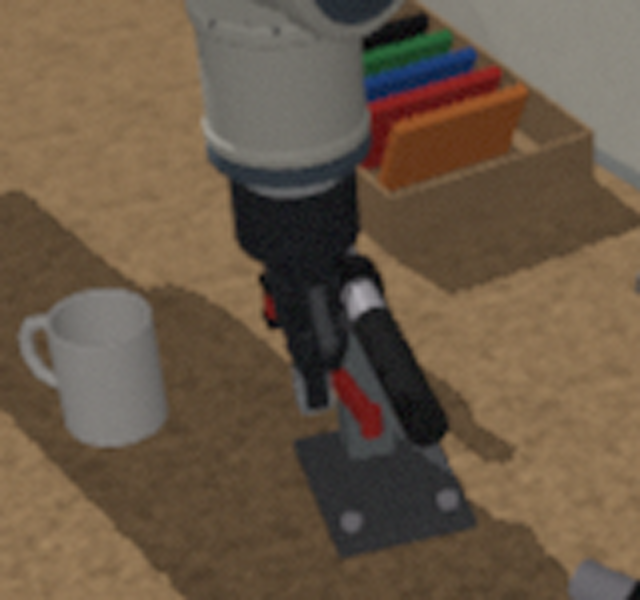

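View pics/g_top.png

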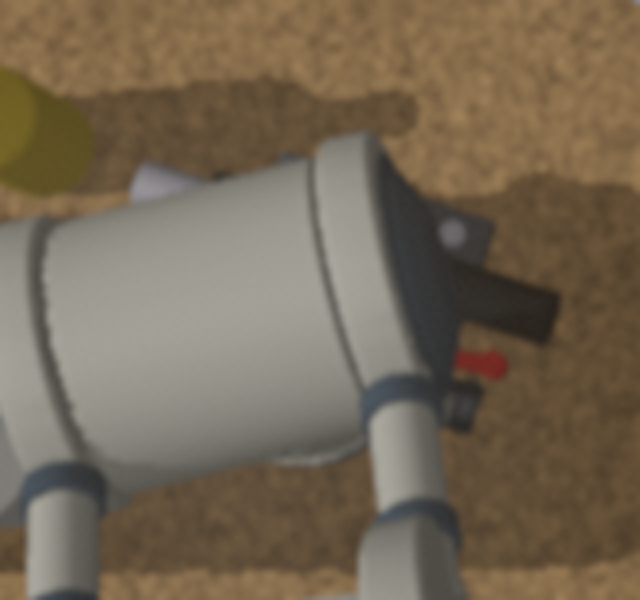

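```bash
python3 - <<'E'
from plant import ticket
print(ticket.close_job())
E
```

```text
the job is handed in; nothing more can be done
None
```

I handed the job in at about 9.6 s with the red lever held against its stop. The hand-in gave no verdict, so what follows rests on my own checks.

- **First press:** I pressed the lever in with the side of the shut fingers until it stopped moving and the force climbed, to about 17–18 N.
- **Easing out:** I brought it back over about 1 s, with the fingers backing off slowly in small steps. The force then read about 0, and in both pictures the lever was back at its starting position.
- **Second press:** I pressed it to the stop again and left it held there. The last readings were steady at about 19–21 N, within the 2–40 N allowed. The lever's end appears where I expected it at 0.30 rad, give or take about 0.01–0.02 rad.
- **Bar and bystanders:** The pictures show a gap left to the bar and no contact with it. The mug and glue bottle are where they started. The blue handle and the other loose things were well off the arm's path, but I did not photograph them again before handing in.
- **Doubts:** The wrist force showed up to about 2 N of drift, plus 7–9 N sideways and upward at the stop. I put that down to friction as the fingers slid on the lever.

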